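# Post the emptied tin through the sprung flap of the recycling bin

## Robot

A 6-joint arm with a two-finger parallel gripper is mounted at the origin on the work surface. World frame = base frame: x ahead of the robot, y to its left, z up, the work surface at z = 0. Lengths are in mm, angles in degrees, forces in N, time in s.
With the tool pointing down it reaches from about 300 to 850 mm from the base axis. Payload 4.2 kg.
Tool frame: the origin (TCP) lies between the finger pads; the fingertips stand 19 mm ahead of it and the grasp point (between the pads) is the TCP; z points along the fingers, x is the direction in which the jaws open and shut, and the axes are right-handed (so a half turn about z gives the same grasp; the last joint's range is limited). The gripper opens to 91 mm and grips with 3 to 60 N. Pads are 32 mm wide; open, the fingers measure 118 mm over their backs; the gripper's body (76 mm by 178 mm) begins 60 mm behind the grasp point.
Start: joints at [63.484, 18.312, 89.639, -0, 72.044, -1.146], TCP at [246.375, 519.558, 232.976] pointing down, gripper open.
Joint ranges: [-177.97, 177.97], [-48.28, 115.42], [12.27, 149.76], [-77.06, 257.06], [2.81, 150.46], [-146.56, 146.56]. Speed limits (degrees/s): [147.25, 147.25, 180, 180, 180, 180].

## Interface

Orientations are given as [roll, pitch, yaw] about the fixed x, y, z axes, in that order (R = Rz(yaw) Ry(pitch) Rx(roll)).
In Python, from workcell import sensors, grab_frame, env gives the robot as it stands.
- The arm moves only by the tool servo_tool, never from a script. Its argument "motion" is one flat list of numbers, 7 for each row, row after row: the shift along the world's x, y, z in mm, then the turn, a rotation vector about the world's x, y, z in rad, then the opening in per cent of the stroke, from 0 (shut) to 100 (fully open). In form: [x, y, z, rx, ry, rz, grip, x, y, z, rx, ry, rz, grip, ...]. A call has 1 to 10 rows; each row shifts and turns the commanded pose from where the row before left it; what a row does not reach is not made up. A row lasts 1/12 s, in which the tool goes at most 41.7 mm and 7.16 degrees, less where a joint would pass 70% of its speed; a pose out of reach is approached as far as the arm can. A call with a gripper value outside its range is refused whole. The fingers move at their own pace and stop on an object; "newtons" is the grip in N (left out, the last holds). Time passes only in rows, so rows that do not move let the fingers close. It gives the time, the measured TCP pose, the force and the opening at its end, in the units of the state.
- sensors.state(): the state, without advancing time (a new reading comes with each control period).
- grab_frame(name): name is "scene" or "top"; returns a dict with "image" (400x640x3 uint8, red, green, blue), "depth" (400x640 float32, mm along the optical axis (not along the pixel's ray), 0 where there is no reading), "fx", "fy", "cx", "cy" (pixels), "extrinsics" (4x4, takes a point from camera to world coordinates). Camera axes: x right, y up, looking along -z (the intrinsics and any distortion apply to the point x, -y, -z); pixel columns grow to the right and rows downward; lengths in mm; the calibration is good to about 2 mm. A picture is of the moment at which its call begins.
- env.job_done(): hands the job in, once; it reports no verdict.
The state is a dict: "time_s": time; "qpos": joint angles; "qvel": joint speeds; "effort": joint torques, N m; "ee_pos": TCP position; "ee_rot": TCP orientation; "force": force on the tool from outside, world axes, zero at the start; "torque": the same for the moment, N m; "gripper_width": finger opening in mm.
Only numpy, scipy, OpenCV 4.12 (cv2) and the standard library are available. Lean on these libraries where they do the work, as an engineer would, in place of code of your own. Each camera call takes 0.05 s, during which the arm holds its last target.

## Task

Recycle the green oblong tin: push it right down through the self-closing flap in the top of the counter bin, so that it lies inside and the flap springs shut again. The pink egg ring left lying over the flap is not rubbish: first take it off and set it flat on the round wooden board, wholly on it. Leave everything else on the worktop standing where it is.

Things in the scene. Friction and masses are not known exactly. Their poses are not given: they have to be found in the camera images.
- bin: Counter-top recycling bin, fixed: brushed-steel box 240 (its x) x 200 (its y) mm, grey lid with its top at 210 mm, black rectangular rim round the mouth up to 225 mm. Origin: centre of its underside, z up. Inside floor at 8 mm, walls 5 mm; a chute plate hangs inside from the lid down to 180 mm height, 44 mm to the -y side of the middle.
- mouth (a point): Centre of the bin's mouth, level with the top of its black rim (225 mm above the worktop); axes as the bin's. The clear opening is 116 mm along x and 72 mm along y, the rim 9 mm wide round it; the throat is 23 mm deep, and the flap closes it from below, its upper face 25 mm below the top of the rim.
- flap (a joint): Angle of the aluminium push flap, rad: 0 shut (level) to 1.5 hanging. 122 x 90 mm, hinged along the mouth's long side 48 mm to the +y side of its centre; the free edge swings down. Sprung shut: the tin's weight does not open it (about 4 N does), and open it presses on the tin's side with 2 to 3 N, so a tin let go in the mouth stays stuck until pushed on down, its top some 50 mm below the rim; then it drops and the flap shuts.
- tin: The emptied tin: oblong, closed, rigid, standing base up; green sides, bare metal rims and top. 100 (its x) x 60 (its y) x 85 (z) mm, 0.11 to 0.18 kg. Origin: centre of the face it stands on at the start. It fits the mouth with its long side along the mouth's long side, either way round, with 8 mm to spare at each end and 6 mm at each side: too little for fingers beside it.
- tin_mid (a point): Centre of the green tin's body, 42.5 mm above its origin.
- egg_ring: Pink silicone egg ring, 112 mm outside, 96 mm inside, 18 mm high, 0.07 kg, lying on the rim of the bin's mouth. Origin: centre of its underside. A bail handle stands over it: a pink grip bar 56 mm long along the ring's x, 10 mm thick along its y, between 40 and 52 mm above the origin, over the ring's centre; its wire legs run from the bar's ends to the ring.
- board: Round wooden board, 160 mm across and 14 mm thick, lying fixed on the worktop. Origin: centre of its underside.
- can_a: Lowest of a stack of three round aluminium tins, each 94 mm across and 45 mm high (stack 135 mm). Origin: centre of its underside. Leave alone.
- can_b: Middle tin of the stack. Leave alone.
- can_c: Top tin of the stack. Leave alone.
- jar: Glass jar with cork stopper, 84 mm across, 128 mm high. Origin: centre of its underside. Leave alone.
- oil: Tall green glass bottle, 66 mm across, 250 mm high. Origin: centre of its underside. Leave alone.
- mill: Dark wooden pepper mill, 58 mm across, 197 mm high. Origin: centre of its underside. Leave alone.
- mug: Blue mug, 80 mm across, 90 mm high, with a handle. Origin: centre of its underside. Leave alone.
- salt: White salt pot with wooden lid, 80 mm across, 95 mm high. Origin: centre of its underside. Leave alone.
There are look-alikes about, which are no part of the job. There is more than one size of the egg_ring; the job needs the smallest.

How it is judged (in metres and radians):
On the way, in this order (a step that is already met when the one before it is completed fails the run):
1. the egg ring is lying flat, wholly on the round board (horizontal distance between egg_ring and board below 0.026 m and z of egg_ring in the frame of board between 0.01 and 0.019 m and angle between egg_ring's own z axis and vertical below 0.12 rad), for 0.2 s.
2. the green tin stands in the bin's mouth and holds the flap well open (value of joint flap above 0.5 rad and x of tin_mid in the frame of mouth between -0.04 and 0.04 m and y of tin_mid in the frame of mouth between -0.03 and 0.03 m and z of tin_mid in the frame of mouth below 0.03 m), for 0.1 s.
At the end, for the whole second after the job is handed in: The green tin lies at rest inside the bin, its middle less than 100 mm above the bin's underside; the flap is shut (under 0.08 rad); the egg ring is at rest flat on the round board, its centre within 26 mm of the board's centre; the bystanders still stand within 30 mm of where they were (all of step 1 and x of tin_mid in the frame of bin between -0.115 and 0.115 m and y of tin_mid in the frame of bin between -0.095 and 0.095 m and z of tin_mid in the frame of bin below 0.1 m and value of joint flap below 0.08 rad and linear speed of tin below 0.03 m/s and linear speed of egg_ring below 0.02 m/s); the robot touches nothing.
It fails at once if a tin of the stack was shifted by more than 30 mm or tipped over (distance of any of can_a, can_b, can_c from where it was at the start of the episode above 0.03 m or angle between any of can_a, can_b, can_c's own z axis and vertical above 0.35 rad).
It fails at once if the glass jar was shifted by more than 30 mm or tipped over (distance of jar from where it was at the start of the episode above 0.03 m or angle between jar's own z axis and vertical above 0.35 rad).
It fails at once if the oil bottle or pepper mill was shifted by more than 30 mm or tipped over (distance of any of oil, mill from where it was at the start of the episode above 0.03 m or angle between any of oil, mill's own z axis and vertical above 0.35 rad).
It fails at once if the mug or salt pot was shifted by more than 30 mm or tipped over (distance of any of mug, salt from where it was at the start of the episode above 0.03 m or angle between any of mug, salt's own z axis and vertical above 0.35 rad).
It also fails if it takes over 66 s, if anything falls off the work surface, if the arm or the gripper's body presses on something with over 40 N, if the wrist force passes 120 N, or if a joint passes its speed limit or range.

## Working session

There is one attempt and no reset: what is moved stays moved. The work goes in short steps, Python scripts to look and compute and a tool call to move; the robot and the scene stay as the last step left them, time stands still between calls to the robot, and variables do not carry over. Pictures are saved under pics/ and viewed, and the job is handed in when it is done.

Besides the shell and the picture viewer there is one more tool, called as name(argument=value, ...), one argument or row to a line, values as JSON. servo_tool: Moves the arm, as the interface text tells. Its arguments: {"type":"object","properties":{"motion":{"type":"array"},"newtons":{"type":"number"}},"required":["motion"]}

```bash
mkdir -p pics; cat > h.py <<'E'
import numpy as np,cv2
from workcell import sensors,grab_frame,env
def grab(n,tag):
    f=grab_frame(n); np.savez(f'pics/{n}_{tag}.npz',**f)
    cv2.imwrite(f'pics/{n}_{tag}.png',cv2.cvtColor(f['image'],cv2.COLOR_RGB2BGR)); return f
def load(n,tag): return dict(np.load(f'pics/{n}_{tag}.npz'))
def pts(f):
    d=f['depth'];v,u=np.mgrid[:d.shape[0],:d.shape[1]]
    p=np.stack([(u-f['cx'])/f['fx']*d,-(v-f['cy'])/f['fy']*d,-d],-1)
    E=f['extrinsics'];return p@E[:3,:3].T+E[:3,3]
def onplane(f,u,v,z):
    E=f['extrinsics'];r=E[:3,:3]@np.array([(u-f['cx'])/f['fx'],-(v-f['cy'])/f['fy'],-1]);o=E[:3,3]
    return o+r*(z-o[2])/r[2]
E
python3 - <<'E'
from h import *
for n in('scene','top'):
    f=grab(n,'0'); print(n,f['fx'],f['cx'],f['cy'],f['extrinsics'].round(2).tolist(),[k for k in f])
print(sensors.state())
E
```

```text
scene 486.8734586983979 315.2834198770371 188.9265614520545 [[0.26, -0.73, 0.64, 1320.29], [0.97, 0.19, -0.18, -220.3], [0.01, 0.66, 0.75, 1131.48], [0.0, 0.0, 0.0, 1.0]] ['image', 'depth', 'fx', 'fy', 'cx', 'cy', 'extrinsics']
top 365.29743611365785 324.90128038558976 194.41774648745425 [[-0.03, 1.0, -0.09, 372.14], [-1.0, -0.03, 0.01, -6.73], [0.0, 0.09, 1.0, 1214.94], [0.0, 0.0, 0.0, 1.0]] ['image', 'depth', 'fx', 'fy', 'cx', 'cy', 'extrinsics']
{'time_s': 0.1, 'qpos': array([ 6.34851813e+01,  1.83472664e+01,  8.96980926e+01, -2.53178390e-03,
        7.20435743e+01, -1.14331112e+00]), 'qvel': array([ 0.02477061, -0.09470888, -0.21814827, -0.04545027, -0.00357915,
        0.04110854]), 'effort': array([ 9.96375820e-04, -4.13331413e+01, -2.32509953e+01,  7.28087663e-02,
        4.21739789e-02, -7.08652601e-05]), 'ee_pos': array([246.18389916, 519.17901135, 232.22043041]), 'ee_rot': array([1.79999368e+02, 8.89636529e-02, 6.46292743e+01]), 'force': array([-0.20832602,  0.07607853, -0.88155544]), 'torque': array([-0.01348607,  0.03845265, -0.00641777]), 'gripper_width': 91.39548579197391}
```

View pics/scene_0.png

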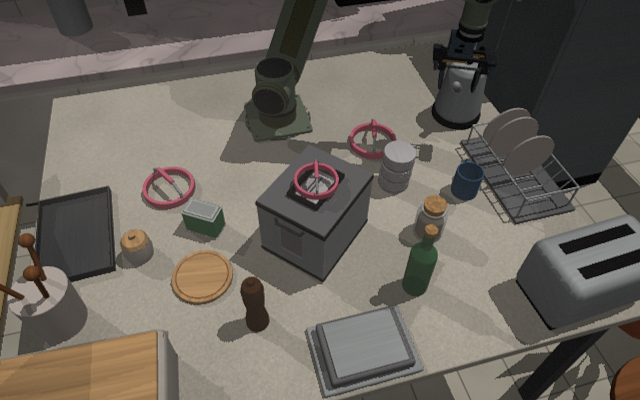

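View pics/top_0.png

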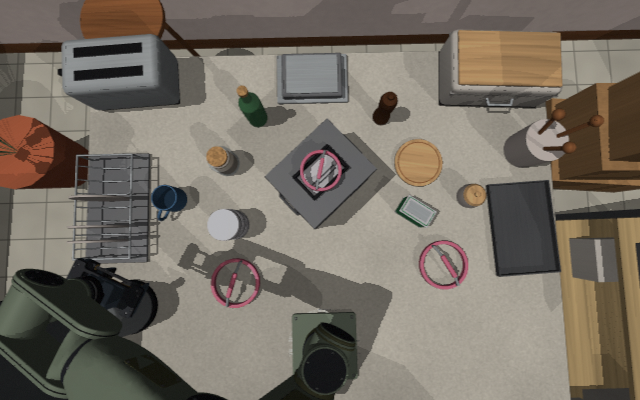

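The scene shows the egg ring on the bin's mouth at top-view (320,171), the board at (418,162), the tin at (417,211), and two larger look-alike rings at (236,283) and (444,265). The salt pot is at (473,195) and the mill at (385,108). Next I'll measure.

```bash
python3 - <<'E'
from h import *
for n,(x,y,w,h) in {'top':(255,90,250,180),'scene':(130,130,260,190)}.items():
    im=cv2.imread(f'pics/{n}_0.png')[y:y+h,x:x+w]; cv2.imwrite(f'pics/{n}_crop.png',cv2.resize(im,None,fx=3,fy=3,interpolation=cv2.INTER_CUBIC))
f=load('top','0');P=pts(f);hsv=cv2.cvtColor(f['image'],cv2.COLOR_RGB2HSV)
for n in('top','scene'):
    f=load(n,'0');P=pts(f);hsv=cv2.cvtColor(f['image'],cv2.COLOR_RGB2HSV);H,S,V=[hsv[...,i].astype(int) for i in range(3)]
    pink=((H>165)|(H<4))&(S>90)&(V>90)
    # ring on bin: z>215
    m=pink&(P[...,2]>215)&(P[...,2]<300)&(P[...,0]>300)
    q=P[m];print(n,'pink',len(q),q.min(0),q.max(0))
    ringm=q[(q[:,2]<247)];bar=q[q[:,2]>258]
    c,r=cv2.minEnclosingCircle(ringm[:,:2].astype(np.float32));print('ring',c,r,np.percentile(ringm[:,2],[5,50,95]))
    print('bar',len(bar),bar.mean(0).round(1),cv2.minAreaRect(bar[:,:2].astype(np.float32)))
    # lid
    l=(np.abs(P[...,2]-210)<6)&(S<60); l=cv2.morphologyEx(l.astype(np.uint8),cv2.MORPH_OPEN,np.ones((3,3)))
    k,lab,st,_=cv2.connectedComponentsWithStats(l);i=1+st[1:,4].argmax();print('lid',cv2.minAreaRect(P[lab==i][:,:2].astype(np.float32)),np.median(P[lab==i][:,2]),st[i])
    # tin top
    l=(np.abs(P[...,2]-85)<8)&(S<70); l=cv2.morphologyEx(l.astype(np.uint8),cv2.MORPH_OPEN,np.ones((2,2)))
    k,lab,st,ce=cv2.connectedComponentsWithStats(l)
    for i in range(1,k):
        if st[i,4]>60: print('tin?',ce[i],st[i,4],cv2.minAreaRect(P[lab==i][:,:2].astype(np.float32)),np.median(P[lab==i][:,2]))
    b=(np.abs(P[...,2]-14)<6)&(H>5)&(H<25)&(S>90)
    k,lab,st,ce=cv2.connectedComponentsWithStats(b.astype(np.uint8));i=1+st[1:,4].argmax()
    print('board',cv2.minEnclosingCircle(P[lab==i][:,:2].astype(np.float32)),P[lab==i].mean(0))
E
```

```text
top pink 411 [475.55656631 -59.09597666 220.55226364] [585.14017759  52.37133645 280.6094462 ]
ring (531.0807495117188, -4.553901195526123) 57.88359451293945 [230.80885719 242.76471594 245.62578397]
bar 62 [530.1  -2.7 276.9] ((529.883544921875, -2.590397834777832), (7.26019287109375, 53.815582275390625), 76.61394500732422)
lid ((528.8845825195312, -1.1524505615234375), (202.48451232910156, 242.81661987304688), 42.24863052368164) 210.33339927127702 [ 265  119  111  109 4409]
tin? [517.5625  149.46875] 64 ((603.6871337890625, -625.1612548828125), (79.19819641113281, 17.213380813598633), 17.122600555419922) 88.48228845667131
tin? [418.28064516 211.72741935] 620 ((418.6705017089844, -195.6139678955078), (375.9736328125, 100.04276275634766), 88.93962097167969) 85.48275816539797
tin? [141.58571429 313.57142857] 70 ((127.88066864013672, 551.3908081054688), (10.609317779541016, 71.67311096191406), 79.41671752929688) 78.92211476026091
board ((585.3148803710938, -327.3190612792969), 79.9524154663086) [ 584.69879401 -327.15922493   14.54977927]
scene pink 473 [474.69385865 -57.27998303 223.921
[... 1707 characters left out ...]
((610.5052490234375, -87.79368591308594), (199.6387481689453, 25.067365646362305), 48.26770782470703) 82.34517508154363
tin? [546.94773519 296.43205575] 287 ((897.3034057617188, 474.7757263183594), (167.7548370361328, 53.11650466918945), 22.428434371948242) 84.71528609458142
tin? [418.60869565 278.33333333] 69 ((1031.0123291015625, -14.974655151367188), (53.66936111450195, 707.4523315429688), 50.294918060302734) 82.04752577975182
tin? [ 61.89677419 319.6       ] 155 ((663.0921630859375, -648.7410278320312), (22.358049392700195, 88.40855407714844), 33.55439758300781) 79.2929218983461
board ((586.8461303710938, -327.1915588378906), 80.25347137451172) [ 591.21149168 -328.42082634   14.34384707]
```

```bash
python3 - <<'E'
from h import *
f=load('top','0');P=pts(f)
for n,u,v in(('mill',385,108),('salt',473,193),('oil',243,92),('jar',217,155),('stack',223,224),('mug',168,198),('bl',265,173),('br',378,170)): print(n,P[v,u].round())
E
```

```text
mill [ 724. -199.  160.]
salt [ 471. -476.   83.]
oil [749. 203. 249.]
jar [602. 308. 128.]
stack [394. 288. 136.]
mug [488. 506.   5.]
bl [564. 184.   0.]
br [ 564. -195.    0.]
```

View pics/top_crop.png

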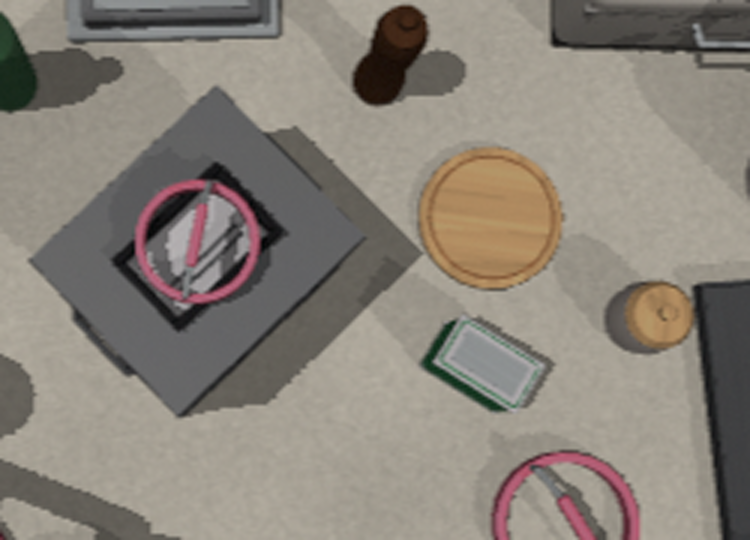

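View pics/scene_crop.png

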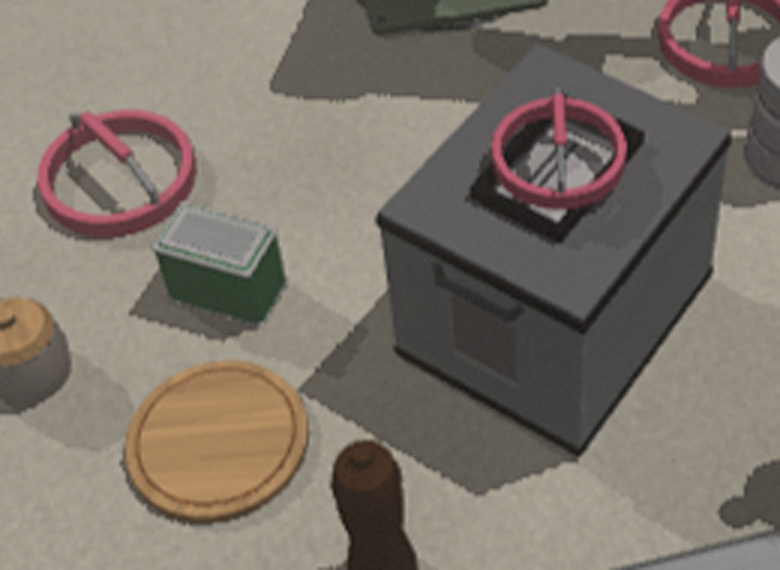

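```bash
python3 - <<'E'
from h import *
for n in('top','scene'):
    f=load(n,'0');P=pts(f);hsv=cv2.cvtColor(f['image'],cv2.COLOR_RGB2HSV);H,S,V=[hsv[...,i].astype(int) for i in range(3)]
    box=(abs(P[...,0]-460)<90)&(abs(P[...,1]+325)<100)
    m=box&(P[...,2]>79)&(P[...,2]<92); m=cv2.morphologyEx(m.astype(np.uint8),cv2.MORPH_OPEN,np.ones((3,3)))
    k,lab,st,ce=cv2.connectedComponentsWithStats(m);i=1+st[1:,4].argmax();q=P[lab==i]
    print(n,'tin',len(q),cv2.minAreaRect(q[:,:2].astype(np.float32)),q.mean(0).round(1))
    m=(abs(P[...,0]-530)<75)&(abs(P[...,1]+1)<75)&(V<35)&(P[...,2]>221)&(P[...,2]<229)
    q=P[m];print('rim',len(q),cv2.minAreaRect(q[:,:2].astype(np.float32)),q.mean(0).round(1))
    # rim corners by color in rays on z=225
    l=(abs(P[...,2]-210)<30)&(V<35)
    u=np.argwhere(l);u=u[(abs(P[l][:,0]-530)<75)&(abs(P[l][:,1]+1)<75)]
    q=np.array([onplane(f,b,a,225)[:2] for a,b in u],np.float32);print('rim2',len(q),cv2.minAreaRect(q))
E
```

```text
top tin 616 ((419.94061279296875, -298.89910888671875), (100.78878784179688, 60.80009460449219), 55.9550895690918) [ 419.3 -298.1   85.5]
rim 281 ((528.9669799804688, -2.3035736083984375), (88.54640197753906, 130.6942138671875), 42.34136199951172) [ 5.308e+02 -5.000e-01  2.251e+02]
rim2 325 ((529.44580078125, -2.7155532836914062), (88.98243713378906, 132.15943908691406), 42.52296447753906)
scene tin 608 ((420.859619140625, -298.7984619140625), (101.10712432861328, 64.93073272705078), 57.43650817871094) [ 423.  -299.    85.4]
rim 73 ((533.2249755859375, -1.9671630859375), (86.36507415771484, 130.00881958007812), 41.389808654785156) [559.8 -18.6 224.2]
rim2 185 ((550.9907836914062, -1.632415771484375), (146.7161407470703, 129.3221893310547), 81.6592025756836)
```

servo_tool(
  motion=[0,0,40,0,0,0,100,0,0,40,0,0,0,100,17.8,-32.6,2,0,0,0.012,100,17.8,-32.6,2,0,0,0.012,100,17.8,-32.6,2,0,0,0.012,100,17.8,-32.6,2,0,0,0.012,100,17.8,-32.6,2,0,0,0.012,100,17.8,-32.6,2,0,0,0.012,100,17.8,-32.6,2,0,0,0.012,100,17.8,-32.6,2,0,0,0.012,100],
)

```text
time_s: 0.93
ee_pos: [389.0, 257.0, 328.8]
ee_rot: [-180.0, 0.0, 70.2]
force: [0.1, 0.2, -0.3]
gripper_width: 91.4
```

servo_tool(
  motion=[17.8,-32.6,2,0,0,0.012,50,17.8,-32.6,2,0,0,0.012,50,17.8,-32.6,2,0,0,0.012,50,17.8,-32.6,2,0,0,0.012,50,17.8,-32.6,2,0,0,0.012,50,17.8,-32.6,2,0,0,0.012,50,17.8,-32.6,2,0,0,0.012,50,17.8,-32.6,2,0,0,0.012,50,0,0,0,0,0,0,50,0,0,0,0,0,0,50],
)

```text
time_s: 1.77
ee_pos: [531.5, -3.5, 344.1]
ee_rot: [-179.9, 0.0, 75.4]
force: [0.2, 0.1, -0.1]
gripper_width: 45.5
```

servo_tool(
  motion=[0,1,-20,0,0,0,50,0,0,-20,0,0,0,50,0,0,-15,0,0,0,50,0,0,-12,0,0,0,50,0,0,-5,0,0,0,50,0,0,0,0,0,0,0,0,0,0,0,0,0,0,0,0,0,0,0,0,0,0,0,0,0,0,0,0,0,0,0,0,0,0,0],
  newtons=20,
)

```text
time_s: 2.6
ee_pos: [531.5, -0.9, 273.8]
ee_rot: [179.9, -0.0, 75.6]
force: [0.2, -0.3, 0.2]
gripper_width: 15.1
```

```bash
python3 - <<'E'
from h import *
print(sensors.state()['gripper_width'],sensors.state()['ee_pos'])
f=grab('scene','1'); im=cv2.imread('pics/scene_1.png')[80:280,200:460]; cv2.imwrite('pics/scene_1c.png',cv2.resize(im,None,fx=3,fy=3))
E
```

```text
15.066021129845055 [531.48095548  -0.93652232 273.76377549]
```

View pics/scene_1c.png

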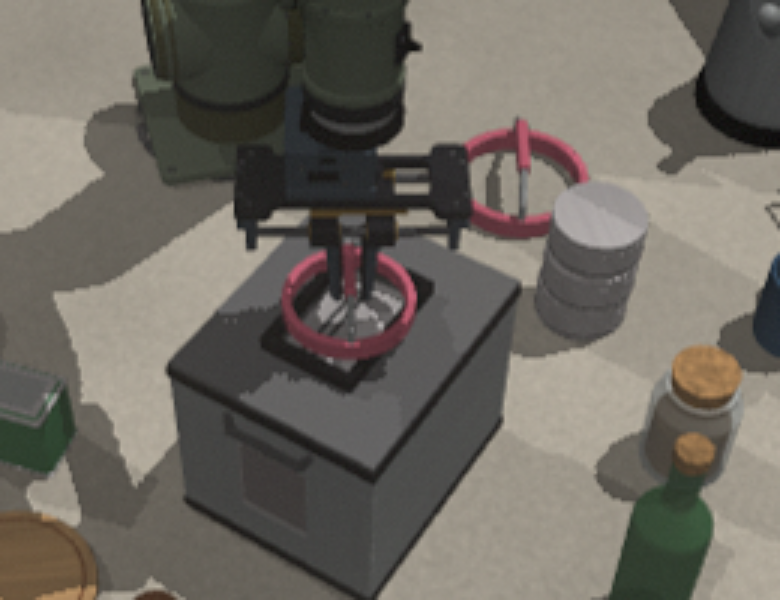

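The fingers straddle the bar inside the ring and are still closing at 15 mm. I'll finish closing and lift.

servo_tool(
  motion=[0,0,-1.5,0,0,0,0,0,0,0,0,0,0,0,0,0,0,0,0,0,0,0,0,0,0,0,0,0,0,0,0,0,0,0,0],
)

```text
time_s: 3.07
ee_pos: [531.5, -1.1, 273.6]
ee_rot: [179.9, -0.0, 75.6]
force: [-1.9, -0.8, 8.2]
gripper_width: 9.7
```

servo_tool(
  motion=[0,0,5,0,0,0,0,0,0,15,0,0,0,0,0,0,20,0,0,0,0,0,0,20,0,0,0,0,0,0,0,0,0,0,0],
)

```text
time_s: 3.48
ee_pos: [532.9, -1.1, 335.4]
ee_rot: [179.6, -0.1, 75.6]
force: [0.3, -0.4, 0.3]
gripper_width: 9.8
```

```bash
python3 - <<'E'
from h import *
print(sensors.state()['gripper_width'],sensors.state()['ee_pos'],sensors.state()['force'])
f=grab('scene','2'); im=cv2.imread('pics/scene_2.png')[60:260,200:460]; cv2.imwrite('pics/scene_2c.png',cv2.resize(im,None,fx=3,fy=3))
E
```

```text
9.764783250693318 [532.87231722  -1.13127806 335.41149437] [ 0.28443383 -0.40714849  0.34109061]
```

View pics/scene_2c.png

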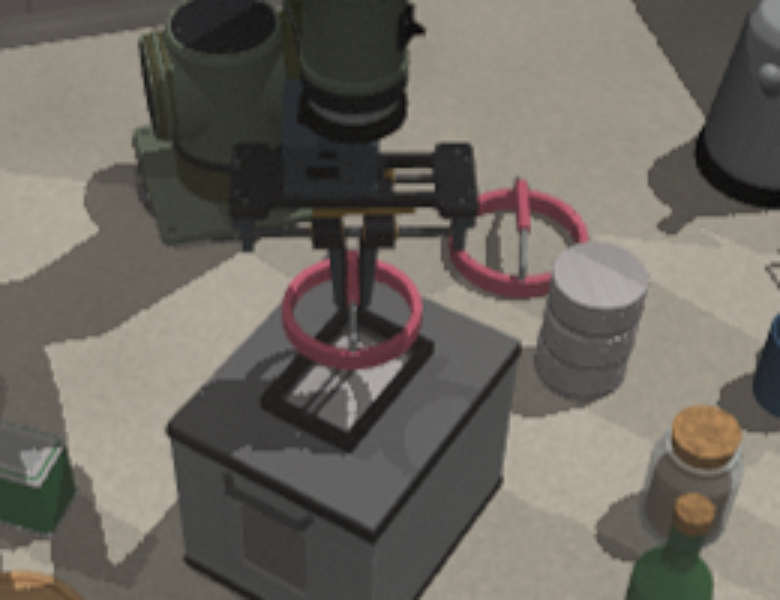

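servo_tool(
  motion=[3,-15,0,0,0,0,0,6,-34,0,0,0,0,0,6,-38,0,0,0,0,0,6,-38,0,0,0,0,0,6,-38,0,0,0,0,0,6,-38,-5,0,0,0,0,6,-38,-15,0,0,0,0,6,-38,-15,0,0,0,0,6,-33,-20,0,0,0,0,2,-15,-30,0,0,0,0],
)

```text
time_s: 4.37
ee_pos: [584.7, -330.8, 245.3]
ee_rot: [179.8, 0.1, 75.5]
force: [0.4, -0.0, 0.7]
gripper_width: 9.8
```

servo_tool(
  motion=[0,0,-30,0,0,0,0,0,0,-35,0,0,0,0,0,0,-35,0,0,0,0,0,0,-30,0,0,0,0,0,0,-20,0,0,0,0,0,0,-15,0,0,0,0,0,0,0,0,0,0,0],
)

```text
time_s: 4.95
ee_pos: [580.9, -324.2, 75.6]
ee_rot: [-179.4, -0.2, 75.6]
force: [0.3, 0.9, -1.8]
gripper_width: 9.8
```

```bash
python3 - <<'E'
from h import *
print(sensors.state()['gripper_width'],sensors.state()['ee_pos'],sensors.state()['force'])
f=grab('scene','3'); im=cv2.imread('pics/scene_3.png')[150:350,80:340]; cv2.imwrite('pics/scene_3c.png',cv2.resize(im,None,fx=3,fy=3))
P=pts(f);hsv=cv2.cvtColor(f['image'],cv2.COLOR_RGB2HSV);H,S,V=[hsv[...,i].astype(int) for i in range(3)]
m=((H>165)|(H<4))&(S>90)&(V>70)&(abs(P[...,0]-586)<75)&(abs(P[...,1]+327)<75)
q=P[m];print(len(q),np.percentile(q[:,2],[2,10,50,90,98]),cv2.minEnclosingCircle(q[:,:2].astype(np.float32)))
E
```

```text
9.794089087584124 [ 580.9251487  -324.19213541   75.6290939 ] [ 0.29588346  0.89523922 -1.78030966]
419 [14.94630321 31.59750981 43.11700697 48.3472399  80.71193561] ((585.2869262695312, -327.67315673828125), 63.209896087646484)
```

View pics/scene_3c.png

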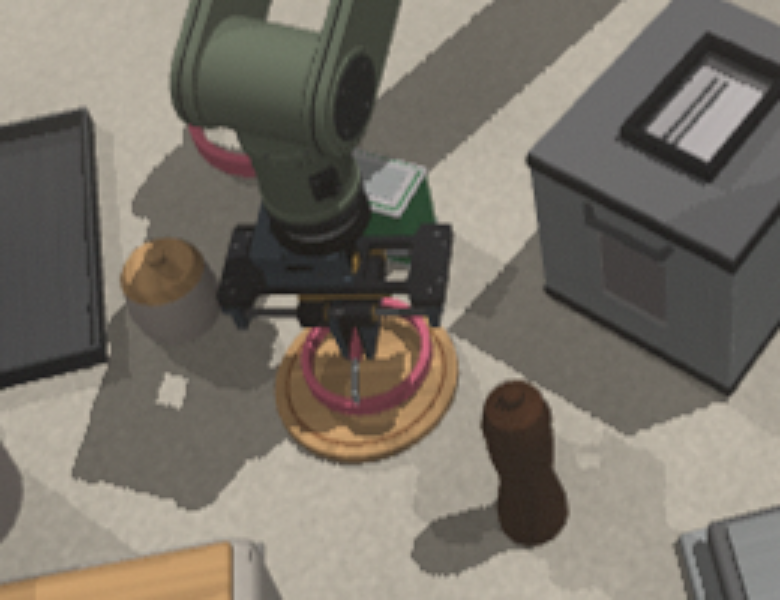

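servo_tool(
  motion=[0,0,0,0,0,0,0,0,0,0,0,0,0,0,0,0,0,0,0,0,0],
)

```text
time_s: 5.25
ee_pos: [584.9, -326.4, 82.9]
ee_rot: [179.9, 0.0, 75.6]
force: [-0.0, 0.5, -0.2]
gripper_width: 10.0
```

servo_tool(
  motion=[0,0,-8,0,0,0,0,0,0,-6,0,0,0,0,0,0,-4,0,0,0,0,0,0,-2,0,0,0,0,0,0,0,0,0,0,0,0,0,0,0,0,0,0],
)

```text
time_s: 5.75
ee_pos: [583.8, -325.8, 62.4]
ee_rot: [-180.0, -0.0, 75.6]
force: [-2.9, 1.1, 6.7]
gripper_width: 10.1
```

```bash
cat > ring.py <<'E'
from h import *
import sys
t=sys.argv[1]
s=sensors.state();print(s['gripper_width'],s['ee_pos'],s['force'])
for n in('scene','top'):
    f=grab(n,t)
    P=pts(f);hsv=cv2.cvtColor(f['image'],cv2.COLOR_RGB2HSV);H,S,V=[hsv[...,i].astype(int) for i in range(3)]
    m=((H>165)|(H<4))&(S>90)&(V>70)&(abs(P[...,0]-586)<75)&(abs(P[...,1]+327)<75)
    q=P[m]; r=q[q[:,2]<40]
    if len(r)<10: continue
    A=np.c_[r[:,:2]-r[:,:2].mean(0),np.ones(len(r))];c=np.linalg.lstsq(A,r[:,2],rcond=None)[0]
    print(n,len(q),np.percentile(q[:,2],[2,10,50,90,98]).round(1),cv2.minEnclosingCircle(r[:,:2].astype(np.float32)),'tilt',c[:2])
    cv2.imwrite(f'pics/{n}_{t}c.png',cv2.resize(cv2.imread(f'pics/{n}_{t}.png')[150:350,80:340] if n=='scene' else cv2.imread(f'pics/{n}_{t}.png')[90:270,255:505],None,fx=3,fy=3))
E
python3 ring.py 4
```

```text
10.086622503714528 [ 583.81077537 -325.81803493   62.35726775] [-2.86103747  1.1366734   6.72540497]
scene 421 [15.1 19.4 30.5 35.8 68.5] ((585.09521484375, -324.553466796875), 56.943660736083984) tilt [-0.02135226  0.00694908]
top 79 [12.4 19.1 30.8 34.8 36.4] ((584.4642944335938, -311.50390625), 52.600948333740234) tilt [0.01549789 0.00156504]
```

View pics/scene_4c.png

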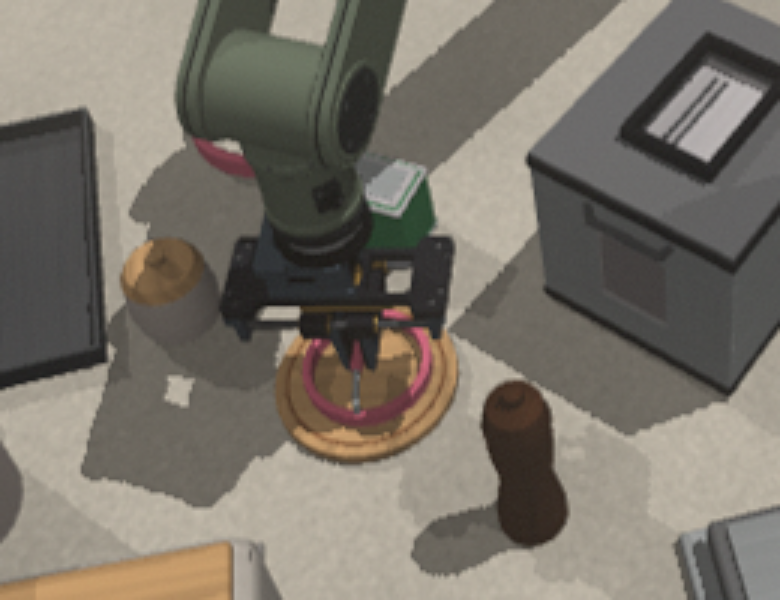

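The ring sits flat on the board, about 2 mm from its centre. I'll release it and rise.

servo_tool(
  motion=[0,0,0,0,0,0,40,0,0,0,0,0,0,40,0,0,0,0,0,0,40,0,0,0,0,0,0,40,0,0,15,0,0,0,40,0,0,25,0,0,0,40,0,0,30,0,0,0,40,0,0,30,0,0,0,40,0,0,30,0,0,0,100,0,0,0,0,0,0,100],
)

```text
time_s: 6.68
ee_pos: [587.0, -327.7, 198.6]
ee_rot: [179.3, 0.2, 75.6]
force: [1.3, -0.0, 0.5]
gripper_width: 47.1
```

servo_tool(
  motion=[-16,3,0,0,0,-0.115,100,-16,3,0,0,0,-0.115,100,-16,3,0,0,0,-0.115,100,-16,3,0,0,0,-0.115,100,-16,3,0,0,0,-0.115,100,-16,3,0,0,0,-0.115,100,-16,3,0,0,0,-0.115,100,-16,3,0,0,0,-0.115,100,-16,3,0,0,0,-0.115,100,-16,3,0,0,0,-0.115,100],
)

```text
time_s: 7.52
ee_pos: [423.3, -295.8, 191.0]
ee_rot: [-180.0, 0.0, 9.4]
force: [0.3, 0.1, -0.1]
gripper_width: 91.4
```

servo_tool(
  motion=[0,0,0,0,0,-0.115,100,0,0,0,0,0,-0.115,100,0,0,0,0,0,-0.115,100,0,0,0,0,0,-0.115,100,0,0,0,0,0,-0.115,100,0,0,0,0,0,-0.115,100,0,0,0,0,0,-0.075,100,0,0,0,0,0,0,100,0,0,0,0,0,0,100],
)

```text
time_s: 8.27
ee_pos: [424.1, -295.9, 191.1]
ee_rot: [-180.0, 0.0, -34.0]
force: [-0.0, 0.0, 0.3]
gripper_width: 91.4
```

```bash
python3 ring.py 5; python3 - <<'E'
from h import *
print(sensors.state()['ee_rot'])
f=load('scene','5');P=pts(f)
E
```

```text
91.42546101568257 [ 424.08131567 -295.94368227  191.12564947] [-0.03806385  0.03321467  0.30060074]
scene 591 [15.  19.4 30.4 63.5 68.5] ((585.0706176757812, -326.0711975097656), 57.87091064453125) tilt [-0.00388049 -0.00226353]
top 340 [11.9 16.6 32.  64.9 68. ] ((585.5538940429688, -327.13543701171875), 60.004886627197266) tilt [-0.01897619  0.01508347]
[ 1.79999402e+02  1.02214313e-02 -3.40024016e+01]
```

View pics/scene_5c.png

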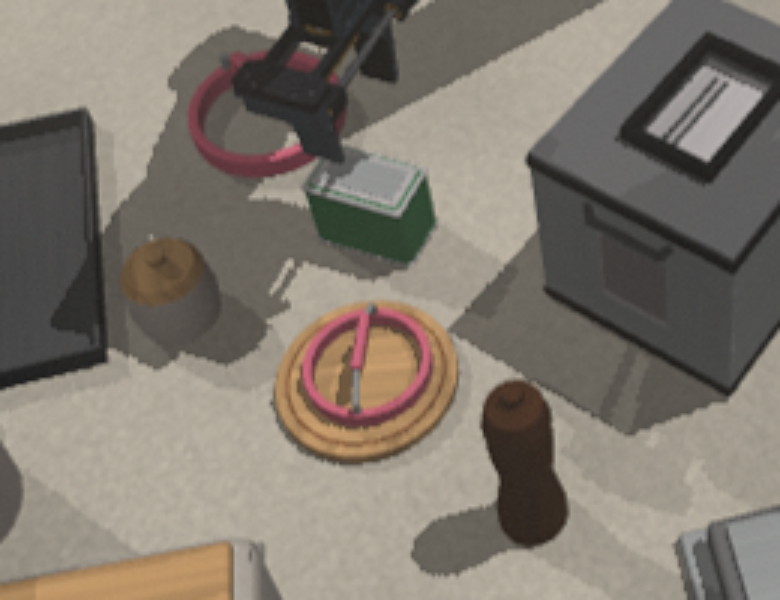

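View pics/top_5.png

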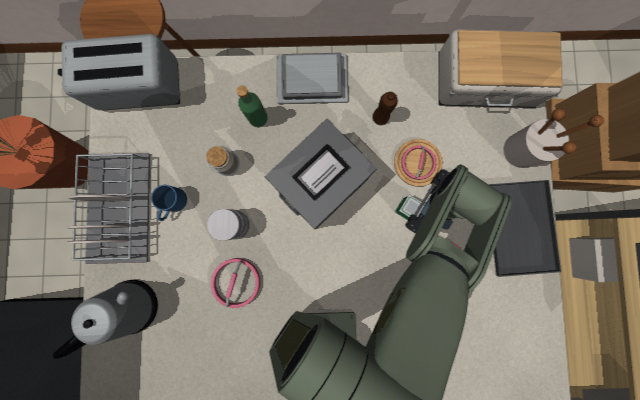

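The ring is lying flat and free on the board. The mouth is now fully visible at top-view (322,172), so I'll refine its pose and the tin's.

```bash
python3 - <<'E'
from h import *
for n,t in(('top','5'),('scene','5')):
    f=load(n,t);P=pts(f);hsv=cv2.cvtColor(f['image'],cv2.COLOR_RGB2HSV);V=hsv[...,2]
    m=(abs(P[...,0]-529)<80)&(abs(P[...,1]+2)<80)&(P[...,2]>219)&(P[...,2]<231)
    q=P[m];print(n,len(q),cv2.minAreaRect(q[:,:2].astype(np.float32)),q[:,2].mean())
    m=(abs(P[...,0]-529)<45)&(abs(P[...,1]+2)<45)&(P[...,2]<207)&(P[...,2]>150)
    q=P[m];print('flap',len(q),q.mean(0).round(1))
    m=(abs(P[...,0]-420)<60)&(abs(P[...,1]+299)<60)&(P[...,2]>79)&(P[...,2]<90)
    q=P[m];print('tin',len(q),cv2.minAreaRect(q[:,:2].astype(np.float32)),q[:,2].mean())
E
```

```text
top 508 ((528.6378784179688, -0.88983154296875), (90.1824722290039, 133.17550659179688), 42.41324234008789) 224.81993340257236
flap 811 [529.9  -1.2 200.5]
tin 276 ((432.0663146972656, -281.53253173828125), (58.02018356323242, 60.7281494140625), 57.17889404296875) 85.1482661237576
scene 564 ((528.83349609375, -0.88153076171875), (92.95157623291016, 138.4259033203125), 43.11400604248047) 224.12270421817894
flap 640 [523.   -2.  200.5]
tin 593 ((420.92193603515625, -298.3267822265625), (103.51691436767578, 63.70192337036133), 55.56199264526367) 85.1407011296912
```

servo_tool(
  motion=[-3.8,-2.8,0,0,0,0,100,0,0,-25,0,0,0,100,0,0,-25,0,0,0,100,0,0,-25,0,0,0,100,0,0,-15,0,0,0,100,0,0,-10,0,0,0,100,0,0,-1,0,0,0,100,0,0,0,0,0,0,100,0,0,0,0,0,0,100],
  newtons=30,
)

```text
time_s: 9.12
ee_pos: [421.0, -299.4, 91.4]
ee_rot: [180.0, -0.1, -34.1]
force: [0.5, -0.4, 0.0]
gripper_width: 91.1
```

servo_tool(
  motion=[0,0,0,0,0,0,0,0,0,0,0,0,0,0,0,0,0,0,0,0,0,0,0,0,0,0,0,0,0,0,0,0,0,0,0,0,0,0,0,0,0,0,0,0,0,0,0,0,0],
)

```text
time_s: 9.7
ee_pos: [420.6, -299.0, 90.8]
ee_rot: [180.0, -0.0, -34.1]
force: [-0.5, -0.8, 2.0]
gripper_width: 59.7
```

servo_tool(
  motion=[0,0,10,0,0,0,0,0,0,25,0,0,0,0,0,0,35,0,0,0,0,0,0,35,0,0,0,0,0,0,35,0,0,0,0,0,0,35,0,0,0,0,0,0,35,0,0,0,0,0,0,20,0,0,0,0,0,0,0,0,0,0,0,0,0,0,0,0,0,0],
)

```text
time_s: 10.53
ee_pos: [420.3, -298.8, 321.2]
ee_rot: [180.0, -0.1, -34.1]
force: [-0.2, -0.1, -2.3]
gripper_width: 60.1
```

```bash
python3 ring.py 6
```

```text
60.11847653302308 [ 420.30310646 -298.7849785   321.22021575] [-0.21485873 -0.1348625  -2.30689192]
scene 587 [15.7 18.9 30.4 62.7 67.7] ((584.5286865234375, -326.36187744140625), 57.82322692871094) tilt [-0.00550032  0.00627534]
top 340 [13.9 16.6 31.9 64.7 68.4] ((584.5982666015625, -326.5674743652344), 59.31256866455078) tilt [-0.0181263   0.01423776]
```

View pics/scene_6.png

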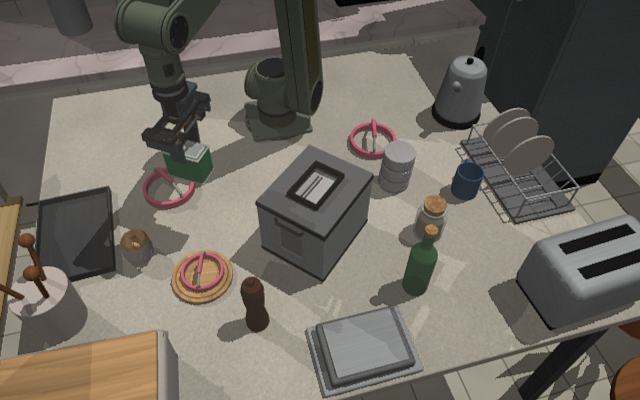

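servo_tool(
  motion=[0,0,20,0,0,0,0,9,24.8,0,0,0,0.111,0,9,24.8,0,0,0,0.111,0,9,24.8,0,0,0,0.111,0,9,24.8,0,0,0,0.111,0,9,24.8,0,0,0,0.111,0,9,24.8,0,0,0,0.111,0,9,24.8,0,0,0,0.111,0,9,24.8,0,0,0,0.111,0,9,24.8,0,0,0,0.111,0],
)

```text
time_s: 11.47
ee_pos: [500.8, -74.2, 338.1]
ee_rot: [-179.8, 0.2, 23.5]
force: [0.2, -0.0, -1.3]
gripper_width: 59.7
```

servo_tool(
  motion=[9,24.8,0,0,0,0.111,0,9,24.8,0,0,0,0.111,0,9.5,25.1,0,0,0,0.111,0,0,0,0,0,0,0,0,0,0,0,0,0,0,0,0,0,0,0,0,0,0],
)

```text
time_s: 11.97
ee_pos: [528.2, -1.2, 338.9]
ee_rot: [-179.9, 0.2, 42.2]
force: [-0.2, 0.3, -1.6]
gripper_width: 60.1
```

```bash
python3 - <<'E'
from h import *
s=sensors.state();print(s['gripper_width'],s['ee_pos'],s['ee_rot'],s['force'])
for n,b in(('scene',(80,280,200,460)),('top',(90,270,220,430))):
    f=grab(n,'7');P=pts(f);hsv=cv2.cvtColor(f['image'],cv2.COLOR_RGB2HSV);H,S,V=[hsv[...,i].astype(int) for i in range(3)]
    cv2.imwrite(f'pics/{n}_7c.png',cv2.resize(cv2.imread(f'pics/{n}_7.png')[b[0]:b[1],b[2]:b[3]],None,fx=3,fy=3))
    m=(abs(P[...,0]-529)<90)&(abs(P[...,1])<90)&(P[...,2]>245)&(P[...,2]<338)
    g=m&(H>50)&(H<95)&(S>80); q=P[g]
    print(n,len(q),q.min(0) if len(q) else 0,q.max(0) if len(q) else 0)
    if len(q): 
        print(cv2.minAreaRect(q[:,:2].astype(np.float32)))
        # bin axes
        a=np.radians(42.3);ex=np.array([-np.sin(a),np.cos(a)]);ey=np.array([-np.cos(a),-np.sin(a)])
        d=q[:,:2]-[528.8,-0.9];print('along x',np.percentile(d@ex,[1,99]),'along y',np.percentile(d@ey,[1,99]))
E
```

```text
60.07763873302079 [528.18489675  -1.22048632 338.85503626] [-1.79884241e+02  1.69681591e-01  4.21907884e+01] [-0.24966149  0.25713745 -1.58297279]
scene 644 [520.09484491 -55.16795039 250.83024537] [586.73786567  51.1902624  332.60835205]
((556.0838623046875, 2.7313156127929688), (51.594947814941406, 109.14149475097656), 11.298439025878906)
along x [-52.75204469  38.61817973] along y [-31.60841789  25.3841554 ]
top 26 [477.25120131   1.64510562 269.43102497] [514.29199772  44.4358082  333.71114549]
((493.8136901855469, 27.236438751220703), (51.23370361328125, 15.356746673583984), 56.71183776855469)
along x [30.66861124 48.68729059] along y [-18.82185947  30.18379145]
```

View pics/scene_7c.png

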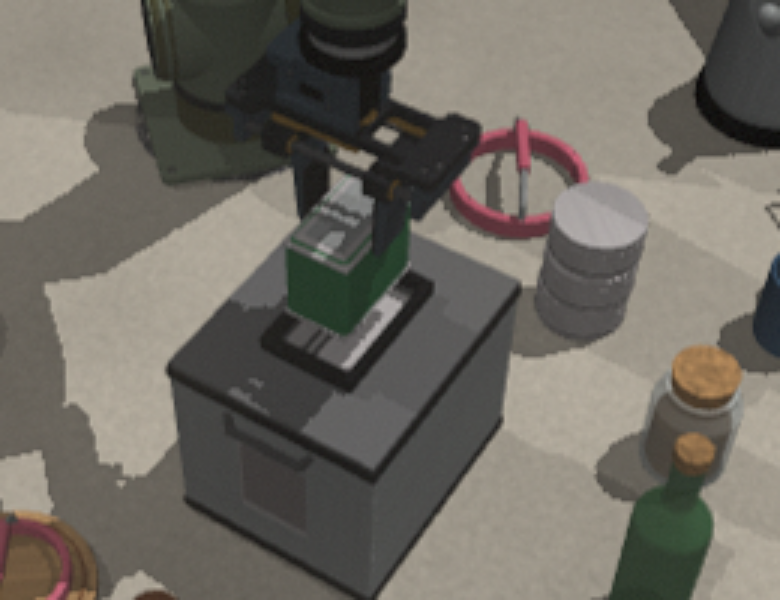

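View pics/top_7c.png

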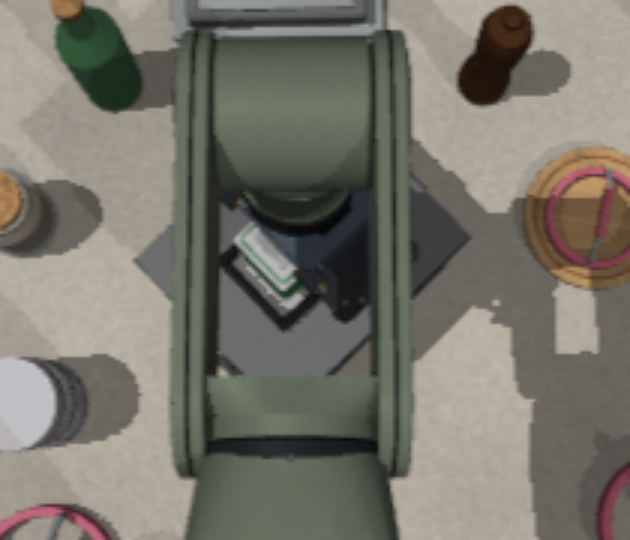

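The tin is aligned over the mouth to within about 2 mm, so I'll lower it gently.

servo_tool(
  motion=[0.5,0.3,-10,0,0,0,0,0,0,-10,0,0,0,0,0,0,-8,0,0,0,0,0,0,-8,0,0,0,0,0,0,-6,0,0,0,0,0,0,0,0,0,0,0],
)

```text
time_s: 12.57
ee_pos: [528.5, -0.7, 296.6]
ee_rot: [-179.9, 0.1, 42.2]
force: [-0.2, 0.3, -2.2]
gripper_width: 59.8
```

servo_tool(
  motion=[0,0,-6,0,0,0,0,0,0,-6,0,0,0,0,0,0,-6,0,0,0,0,0,0,-6,0,0,0,0,0,0,0,0,0,0,0],
)

```text
time_s: 12.98
ee_pos: [528.3, -1.2, 273.3]
ee_rot: [-180.0, 0.2, 42.2]
force: [-1.4, -3.1, 1.3]
gripper_width: 59.9
```

servo_tool(
  motion=[0,0,-6,0,0,0,0,0,0,-6,0,0,0,0,0,0,-6,0,0,0,0,0,0,-6,0,0,0,0,0,0,0,0,0,0,0,0,0,0,0,0,0,0],
)

```text
time_s: 13.48
ee_pos: [528.6, -0.7, 249.4]
ee_rot: [-179.9, 0.1, 42.2]
force: [-2.5, -2.0, -1.3]
gripper_width: 59.8
```

```bash
python3 - <<'E'
from h import *
s=sensors.state();print(s['gripper_width'],s['ee_pos'],s['force'],s['torque'])
f=grab('scene','8');P=pts(f)
cv2.imwrite('pics/scene_8c.png',cv2.resize(cv2.imread('pics/scene_8.png')[80:280,200:460],None,fx=3,fy=3))
m=(abs(P[...,0]-529)<50)&(abs(P[...,1])<50)&(P[...,2]>230)&(P[...,2]<250)
q=P[m];print(np.percentile(q[:,2],[5,50,95]))
E
```

```text
59.77078789520374 [528.62138253  -0.69398137 249.36184188] [-2.46505376 -1.95011257 -1.31200179] [-0.57399395  0.62450733 -0.08819259]
[235.68411157 243.64863737 247.30405131]
```

View pics/scene_8c.png

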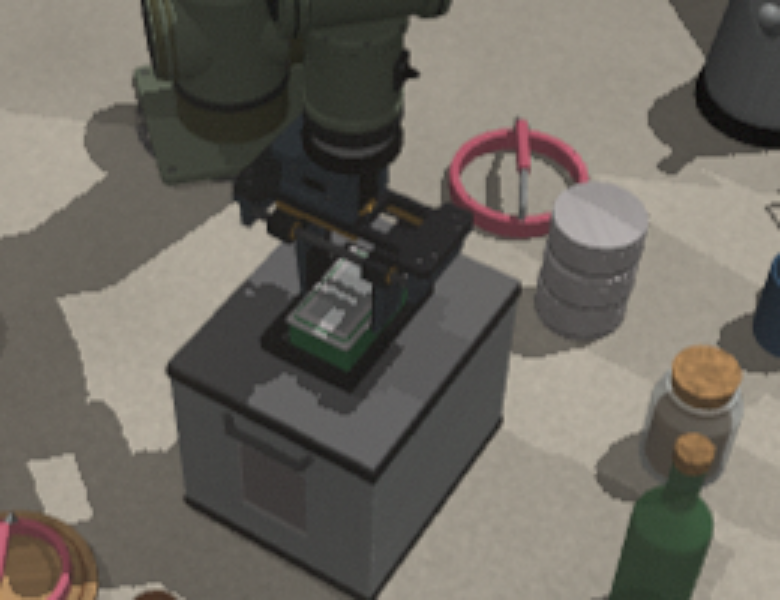

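The tin is square in the mouth, its top about 19 mm above the rim and the flap open. I'll release, rise, close the fingers and push.

servo_tool(
  motion=[0,0,0,0,0,0,90,0,0,0,0,0,0,90,0,0,0,0,0,0,90,0,0,0,0,0,0,90,0,0,15,0,0,0,90,0,0,25,0,0,0,90,0,0,10,0,0,0,90,0,0,0,0,0,0,90],
)

```text
time_s: 14.2
ee_pos: [531.0, -0.5, 303.4]
ee_rot: [179.7, -0.3, 42.2]
force: [0.7, 0.4, 0.1]
gripper_width: 82.1
```

servo_tool(
  motion=[0,0,0,0,0,0,0,0,0,0,0,0,0,0,0,0,0,0,0,0,0,0,0,0,0,0,0,0,0,0,0,0,0,0,0,0,0,0,0,0,0,0,0,0,0,0,0,0,0,0,0,0,0,0,0,0,0,0,0,0,0,0,0],
)

```text
time_s: 14.95
ee_pos: [529.4, -0.7, 300.4]
ee_rot: [-180.0, -0.0, 42.2]
force: [-0.5, -0.5, 0.9]
gripper_width: 25.3
```

```bash
python3 - <<'E'
from h import *
s=sensors.state();print(s['gripper_width'],s['ee_pos'],s['force'])
f=grab('scene','9');P=pts(f)
cv2.imwrite('pics/scene_9c.png',cv2.resize(cv2.imread('pics/scene_9.png')[80:280,200:460],None,fx=3,fy=3))
m=(abs(P[...,0]-529)<50)&(abs(P[...,1])<50)&(P[...,2]>230)&(P[...,2]<252)
q=P[m];print(np.percentile(q[:,2],[5,50,95]))
E
```

```text
25.28587828089928 [529.35689095  -0.66130145 300.44398201] [-0.47160619 -0.4895795   0.90477633]Traceback (most recent call last):
  File "<stdin>", line 6, in <module>
    return _quantile_unchecked(
        a, q, axis, out, overwrite_input, method, keepdims, weights)
    return _ureduce(a,
                    func=_quantile_ureduce_func,
    ...<5 lines>...
                    overwrite_input=overwrite_input,
                    method=method)
    r = func(a, **kwargs)
    result = _quantile(arr,
                       quantiles=q,
    ...<2 lines>...
                       out=out,
                       weights=wgt)
    slices_having_nans = np.isnan(arr[-1, ...])
                                  ~~~^^^^^^^^^
IndexError: index -1 is out of bounds for axis 0 with size 0
```

View pics/scene_9c.png

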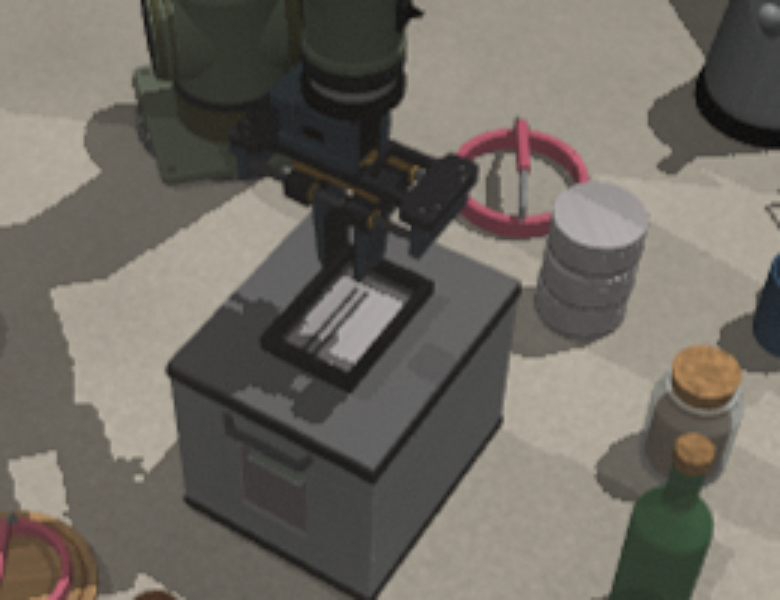

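The mouth now shows the flap with its two grooves again, at crop (345,320), and no tin. It may have dropped through by itself on release, so I'll check the depth.

servo_tool(
  motion=[-10,0,20,0,0,0,30,-20,0,20,0,0,0,30,-30,0,20,0,0,0,30,-30,30,20,0,0,0,30,-30,35,0,0,0,0,30,-30,35,0,0,0,0,30,-20,35,0,0,0,0,30,0,35,0,0,0,0,30,0,0,0,0,0,0,30,0,0,0,0,0,0,30],
)

```text
time_s: 15.83
ee_pos: [368.1, 160.4, 378.3]
ee_rot: [180.0, -0.0, 42.5]
force: [-0.1, -0.5, -0.2]
gripper_width: 27.4
```

```bash
python3 ring.py 10; python3 - <<'E'
from h import *
a=np.radians(42.3);ex=np.array([-np.sin(a),np.cos(a)]);ey=np.array([-np.cos(a),-np.sin(a)])
for t in('5','10'):
  for n in('scene','top'):
    f=load(n,t);P=pts(f);d=P[...,:2]-[528.8,-0.9];X=d@ex;Y=d@ey
    m=(abs(X)<50)&(abs(Y)<30)&(P[...,2]>0)&(P[...,2]<300);q=P[m]
    A=np.c_[X[m],Y[m],np.ones(m.sum())];c=np.linalg.lstsq(A,q[:,2],rcond=None)[0]
    print(t,n,m.sum(),np.percentile(q[:,2],[1,10,50,90,99]).round(1),c.round(4))
E
```

```text
27.414826158761883 [368.09402305 160.41012004 378.31985847] [-0.11310264 -0.51693464 -0.24430009]
scene 581 [15.6 19.7 30.9 62.5 67.7] ((585.4486694335938, -326.3821716308594), 58.1538200378418) tilt [-0.00124096  0.0069203 ]
top 339 [12.1 16.9 31.8 64.6 68.7] ((583.5079345703125, -327.009033203125), 59.03712844848633) tilt [-0.01651805  0.01511171]
5 scene 582 [196.  198.  200.5 202.9 204.6] [-5.20000e-03  5.10000e-03  2.00442e+02]
5 top 750 [196.  198.  200.6 202.9 204.7] [-2.700000e-03  1.220000e-02  2.004961e+02]
10 scene 577 [195.5 198.  200.3 202.8 205. ] [-1.600000e-03  3.900000e-03  2.002713e+02]
10 top 750 [196.5 198.2 200.4 202.8 204.7] [4.800000e-03 9.900000e-03 2.004653e+02]
```

View pics/scene_10.png

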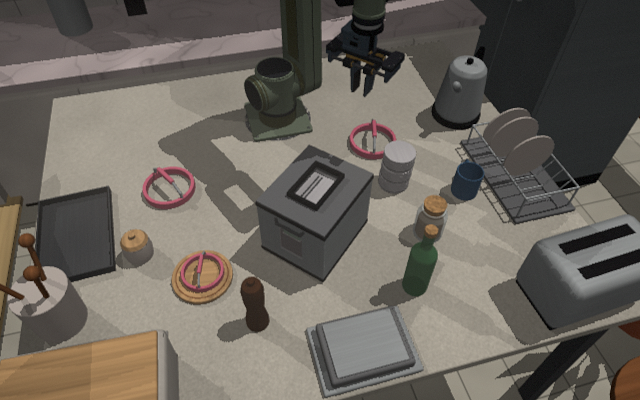

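View pics/top_10.png

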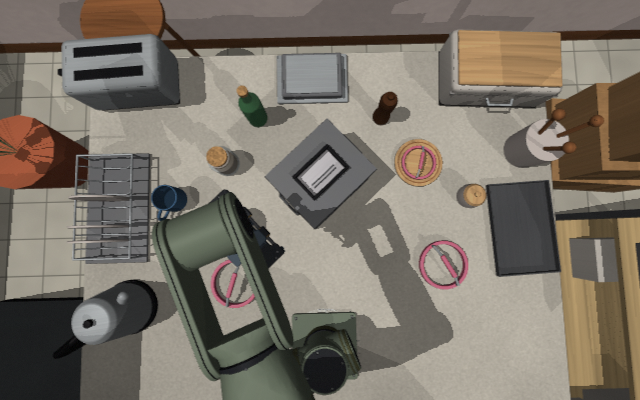

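The flap is shut (depth 200 mm, level to 0.01 rad, as before), the tin is no longer visible anywhere, and the ring is on the board. The bystanders look unmoved and the arm is clear.

```bash
python3 -c "
from workcell import env
print(env.job_done())"
```

```text
the job is handed in; nothing more can be done
None
```

I moved the egg ring from the bin's mouth to the round board, then took the green tin down through the flap into the bin. I handed the job in at about 16 s.

**Tin:** It was released about 66 mm down in the mouth. It then dropped through by itself, without the separate push I had planned. It can't be seen anywhere on the worktop. The inside of the bin isn't visible either, so I infer that the tin lies at rest below the flap.

**Flap:** In the last pictures its upper face is back at 200 mm and level to about 0.01 rad, the same as before.

**Flap opening on the way:** I couldn't measure its angle while the tin was in the mouth. The tin's depth puts it at about 1.1 rad, well past the 0.5 needed.

**Egg ring:** It lies flat and free on the board, with its centre within about 3 mm of the board's. The tilt I read was about 0.02 rad from the top camera and under 0.01 rad from the scene camera, both below the 0.12 limit.

**Other things:** The bystanders look unmoved in both views, though I only compared them by eye. The arm was clear of everything, and no check failed. The only disagreement was a few millimetres between the two cameras on some positions.

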